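Set the marble dispenser's dial to the fitting hole and tip it

ROBOT

A 7-joint arm with a two-finger parallel gripper is mounted at the origin on the work surface. World frame = base frame: x ahead of the robot, y to its left, z up, the work surface at z = 0. Lengths are in mm, angles in rad, forces in N, time in s.
With the tool pointing down it reaches from about 400 to 850 mm from the base axis. Payload 10.4 kg.
Tool frame: the origin (TCP) lies on the mounting face of the last link; the fingertips stand 173 mm ahead of it and the grasp point (between the pads) lies 155 mm ahead of it; z points along the fingers, y is the line along which they close (so a half turn about z gives the same grasp; the last joint's range is limited). The gripper opens to 85 mm and grips with 20 to 120 N. Pads are 22 mm wide; open, the fingers measure 114 mm over their backs; the gripper's body (76 mm by 85 mm) begins 54 mm behind the grasp point. The pads swing forward as they close: fully open they stand 13 mm farther back than shut.
Start: joints at [-1.353, 0.332, -0.065, 1.46, 0.022, 1.35, -0.088], TCP at [149.035, 606.977, 404.738] pointing down, gripper open.
Joint ranges: [-2.6, 2.6], [-0.5, 2.12], [-1.47, 1.34], [0.16, 2.42], [-1.27, 4.41], [0.06, 2.06], [-2.6, 2.6]. Speed limits (rad/s): [2.22, 2.22, 2.79, 2.79, 3.14, 3.14, 3.14].

INTERFACE

Orientations are given as a rotation vector (axis times angle).
In Python, from workcell import * gives the robot as it stands. Calls block until the motion is done:
- move_to(position, orientation): joint-space move of the TCP to a pose.
- line_to(position, frame=None, max_speed=150): straight line of the TCP; frame=None keeps the orientation; max_speed is the mean speed in mm/s.
- movej(angles): joint-space move.
- grip(opening, f_grip=None): finger opening in mm; f_grip is the grip in N (None keeps the last); returns when the fingers have stopped.
- pause(seconds).
- solve_ik(position, orientation): joint angles nearest the present ones, or None.
- grab_frame(name): name is "scene" or "top" or "wrist"; returns a dict with "pixels" (480x640x3 uint8, red, green, blue), "mtx" (3x3 intrinsics, pixels), "cam_to_world" (4x4, takes a point from camera to world coordinates); the wrist camera has in their place "T_tool_cam" (4x4, takes a point from camera to tool coordinates, whose origin is the TCP and whose axes are the flange's). Camera axes: x right, y down, z forward; pixel columns grow to the right and rows downward; lengths in mm; the calibration is good to about 2 mm. A picture is of the moment at which its call begins: read the wrist's pose just before it. There is no depth.
A pose or a line that the arm cannot do raises Unreachable and nothing moves.
- job_done(): hands the job in; it is judged then, once.
Trained networks look in a picture, given as the dict that the camera call returned (one of the last four; its "shot" number tells which), for a name from the list of things; names that differ only in an ending like _2 or _b are one class to them, and where a whole thing is asked for, a point or a joint stands for the part that bears it (a point fixed in the world has none). Each returns a list of dicts, best first, with "p" (0 to 1); they miss things now and then, are a little off and sometimes report something else, mostly with a low value. They report only what shows in the picture. A call takes as long as a camera call.
- recognise(thing, picture): "uv" ([column, row] in pixels, amid what is visible of it).
- mark_of(thing, picture): "uv" ([column, row] in pixels: a listed point, or the origin of a listed thing).
Readings, each from a call of its own:
- read_time(): time.
- read_qpos(): joint angles.
- read_qvel(): joint speeds.
- read_effort(): joint torques, N m.
- read_position(): TCP position.
- read_tool_rot(): TCP orientation.
- read_wrist_force(): force on the tool from outside, world axes, zero at the start.
- read_moment(): the same for the moment, N m.
- read_opening(): finger opening in mm.
- read_gripper_force(): force on a finger pad.
Only numpy, scipy, OpenCV 4.12 (cv2) and the standard library are available. Lean on these libraries where they do the work, as an engineer would, in place of code of your own. Each camera call takes 0.05 s, during which the arm holds its last target. There are 200 camera calls.

TASK

In this insole workshop, patients are given a marble for toe exercises. Look which of the two marbles lies in the dispenser's wooden trough (the other one waits in the small spare cup beside it), turn the dial by its black grip until the smallest hole which that marble fits through sits under the trough's front end, and only then press the rubber pad down so that the trough tips and the marble drops into the chute; let the pad spring back up and leave the dial set and the spare marble in its cup.

Things in the scene. Friction and masses are not known exactly. Their poses are not given: they have to be found in the camera images.
- dial (a joint): Hexagonal aluminium plate (165 mm across) under the trough's front, turned by a black bar grip. Rad, grows anticlockwise from above, stops at +-1.45, starts within 0.25 of 0, light friction, stays put. Under the trough's port: at 0 a 14 mm hole (too small for both marbles), at -1.047 (60 deg clockwise) the 28 mm hole, at +1.047 the 42 mm hole. Within 10 deg is good.
- dial_grip (a point): Centre of the dial's black bar grip, on the dial's vertical axis, 181 mm above the table. The bar is 42 mm long, 12 wide, 32 high (16 above and below this point). Site x runs along the bar, z up; at dial 0 the bar points along the trough. Trough walls and bracket lie 20 mm or more below this point; nothing else is near at its height.
- trough (a joint): Tipping of the plywood trough (130 mm long, 46 wide inside, open on top; one marble at its rear end, away from the robot), with the dial on it. Rad: 0 level at rest, grows as the front tips down, stop at 0.38; a spring returns it to 0 when let go. At 0.3 or more for 2 s the marble rolls to the front and, if the hole fits, drops into the chute.
- press_pad (a point): Centre of the top of the black rubber pad (44 x 44 mm) on a steel arm right of the dial, 160 mm above the table at rest, 100 mm in front of the tipping hinge, 45 mm above it. Pushing it straight down 30 to 36 mm tips the trough 0.3 to 0.35 rad (the pad drifts 8 mm towards the front); 4 N at first, 9 N at the bottom.
- marble_small_center (a point): Centre of the small white ceramic marble, 20 mm in diameter, 10 g; it needs the 28 mm hole. It starts either in the trough or in the spare cup.
- marble_large_center (a point): Centre of the large white ceramic marble, 32 mm in diameter, 43 g; it needs the 42 mm hole. It starts in the other of the two places.
- spare_cup (a point): Inner floor centre of the small square plywood spare cup (40 mm inside, 17 mm deep, 121 mm above the table) on a post of the stand, left of the trough's rear end. Its x axis points along the trough from front to rear, y to the left, z up.
- chute_end (a point): Low closed end of the aluminium chute (70 mm wide) that runs from below the trough's front end to the left, where the dispensed marble comes to rest; the point is 18 mm above the table and 16 mm short of the end wall.

How it is judged:
By the outcome, as a careful person would: the job done as asked, in the order asked, and still so for the second after the job is handed in, with the robot touching nothing.
It also fails if it takes over 48 s, if anything falls off the work surface, if the arm or the gripper's body presses on something with over 40 N, if the wrist force passes 120 N, or if a joint passes its speed limit or range.

## Working session

There is one attempt and no reset: what is moved stays moved. The work goes in short steps, each a Python script; the robot and the scene stay as the last script left them, time stands still between calls to the robot, and variables do not carry over. Pictures are saved under pics/ and viewed, at most 10 in all, crops included, and the job is handed in when it is done.

```bash
mkdir -p pics; cat > h.py <<'E'
from workcell import *
import numpy as np, cv2
H={'dial_grip':181,'press_pad':160,'spare_cup':121,'chute_end':18}
def ray(f,uv,z):
    T=np.array(f['cam_to_world']);d=T[:3,:3]@np.linalg.inv(f['mtx'])@[uv[0],uv[1],1];o=T[:3,3]
    return o+d*(z-o[2])/d[2]
def tri(f1,u1,f2,u2):
    A=np.zeros((3,3));b=np.zeros(3)
    for f,uv in((f1,u1),(f2,u2)):
        T=np.array(f['cam_to_world']);d=T[:3,:3]@np.linalg.inv(f['mtx'])@[uv[0],uv[1],1];d/=np.linalg.norm(d)
        P=np.eye(3)-np.outer(d,d);A+=P;b+=P@T[:3,3]
    return np.linalg.solve(A,b)
def save(f,n): cv2.imwrite(f'pics/{n}.png',f['pixels'][:,:,::-1])
E
python3 - <<'E'
from h import *
F={n:grab_frame(n) for n in('scene','top')}
for n in F: save(F[n],n+'0')
for t in ['dial_grip','press_pad','spare_cup','chute_end','marble_small_center','marble_large_center']:
    r={}
    for n in F:
        m=mark_of(t,F[n]); 
        for k in m[:2]: print(t,n,np.round(k['uv'],1),round(k['p'],2), np.round(ray(F[n],k['uv'],H.get(t,140)),1))
        if m: r[n]=m[0]['uv']
    if len(r)==2: print('  tri',np.round(tri(F['scene'],r['scene'],F['top'],r['top']),1))
print(read_time())
E
```

```text
dial_grip scene [305.9 194.3] 0.63 [504.8  77.5 181. ]
dial_grip top [292.4 313.4] 0.87 [503.3  71.9 181. ]
  tri [504.7  74.3 181.8]
press_pad scene [228.6 231.1] 0.58 [504.3 -56.6 160. ]
press_pad top [391.5 323. ] 0.98 [492.7 -50.1 160. ]
  tri [492.2 -51.7 150.8]
spare_cup scene [405.  275.4] 0.89 [687.9 134.2 121. ]
spare_cup top [249.4 178.4] 0.67 [682.2 135.4 121. ]
  tri [683.8 136.9 116.6]
chute_end scene [392.2 264.7] 0.89 [565.1 220.7  18. ]
chute_end top [202.4 266.2] 0.92 [569.5 216.2  18. ]
  tri [569.5 215.7  23.1]
marble_small_center top [316.  178.6] 0.54 [678.5  45.5 140. ]
marble_large_center scene [405.8 265.8] 0.73 [688.4 132.7 140. ]
marble_large_center top [250.7 172.8] 0.72 [685.4 131.5 140. ]
  tri [686.6 132.8 138.4]
0.7
```

View pics/top0.png

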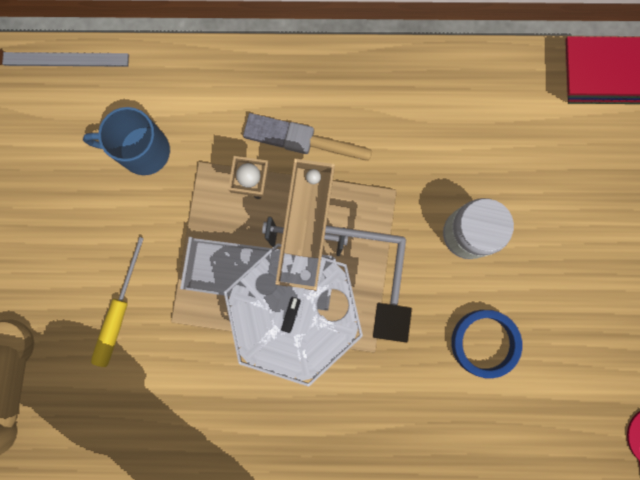

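View pics/scene0.png

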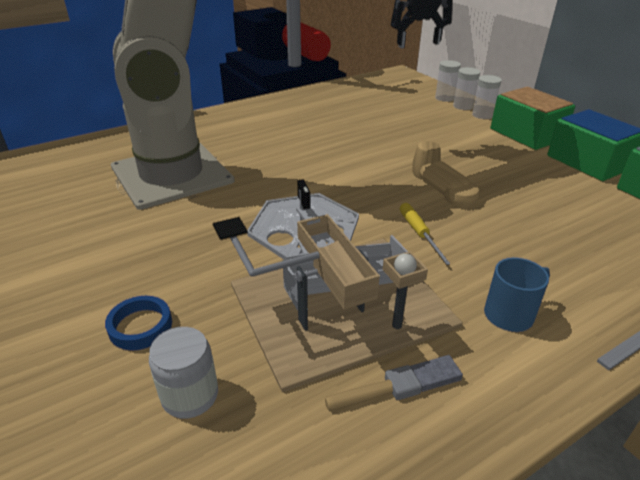

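The small marble (314,177, about 15 px) is in the trough and the large one (248,176, about 24 px) is in the cup. So the 28 mm hole is needed, at dial -1.047. The bar runs (285,330)–(297,298) and the trough (298,285)–(314,165), which puts the dial near -0.23. Next I'll check from near with the wrist camera.

```bash
cat >> h.py <<'E'
from scipy.spatial.transform import Rotation as R
def down(yaw): return (R.from_euler('z',yaw)*R.from_euler('x',np.pi)).as_rotvec()
def wrist():
    p=np.array(read_position());r=R.from_rotvec(read_tool_rot()).as_matrix();f=grab_frame('wrist')
    T=np.eye(4);T[:3,:3]=r;T[:3,3]=p;f['cam_to_world']=T@np.array(f['T_tool_cam']);return f
E
python3 - <<'E'
from h import *
print(read_tool_rot(), R.from_rotvec(read_tool_rot()).as_matrix().round(2).tolist())
for y in(-.36,-1.18,-.36+np.pi,-1.18+np.pi):
    for z in (343,): print(y,np.round(solve_ik([504,74,z],down(y)),2) if solve_ik([504,74,z],down(y)) is not None else None)
g=None
for y in(-.36,-.36+np.pi):
    if solve_ik([504,74,460],down(y)) is not None and solve_ik([504,74,343],down(y-.82)) is not None: g=y;break
print(g)
move_to([504,74,460],down(g)); f=wrist(); save(f,'w1')
for t in['dial_grip','press_pad']:
    for k in mark_of(t,f)[:2]: print(t,k['uv'],k['p'],ray(f,k['uv'],H[t]).round(1))
print(read_time())
E
```

```text
[-3.77298439e-01 -3.11883596e+00 -1.00401610e-04] [[-0.97, 0.24, -0.0], [0.24, 0.97, 0.0], [0.0, 0.0, -1.0]]
-0.36 [-1.28  0.22  1.18  1.89 -0.22  1.18 -1.95]
-1.18 None
2.7815926535897932 [-0.75  0.12  0.56  1.87 -0.07  1.17  1.04]
1.9615926535897932 [-0.77  0.12  0.57  1.87 -0.07  1.17  0.22]
2.7815926535897932
dial_grip [313.5, 234.4] 0.59 [501.3  72.5 181. ]
press_pad [148.3, 276.0] 0.61 [495.2 -51.9 160. ]
3.1417
```

View pics/w1.png

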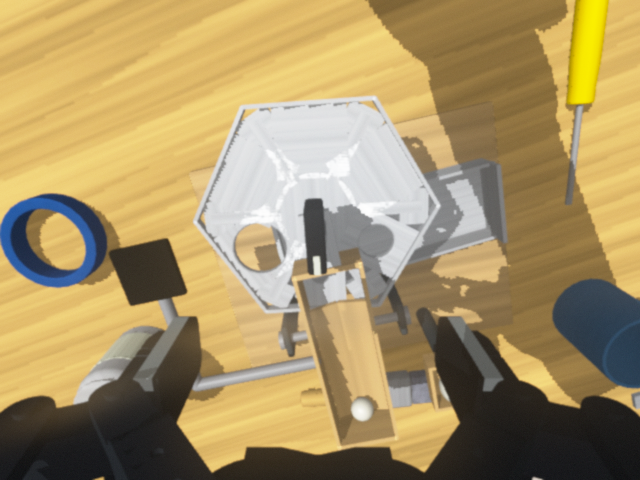

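The bar runs (314,200)–(317,255), with its white mark toward the trough. The trough's left edge is (298,278)–(340,445) and its right edge (362,265)–(397,438). The pad is at (148,272).

```bash
python3 - <<'E'
from h import *
f=wrist()
A=lambda a,b,z:np.arctan2(*(ray(f,b,z)-ray(f,a,z))[[1,0]])
t1=A((298,278),(340,445),155);t2=A((362,265),(397,438),155)
g=f['pixels'].max(2)[190:262,290:345]
m=(g<60).astype(np.uint8);n,l,s,c=cv2.connectedComponentsWithStats(m);i=1+s[1:,4].argmax()
ys,xs=np.where(l==i);print(s[i])
rows=np.unique(ys);lft=[xs[ys==y].min() for y in rows];rgt=[xs[ys==y].max() for y in rows];print(lft[::6],rgt[::6])
k=np.polyfit(rows[5:-5],(np.array(lft)+rgt)[5:-5]/2,1);u=lambda y:(290+np.polyval(k,y),190+y)
b=A(u(5),u(60),197)
print('trough',t1,t2,'bar',b,ray(f,(148,272),160))
# pads: expected trough frame consistency
t=(t1+t2)/2;e=np.array([np.cos(t),np.sin(t)]);d=np.array([494,-51.5])-[503,73]
print('pad rel grip along/left',d@e,d@[-e[1],e[0]])
E
```

```text
[34 65  1  1  1]
[np.int64(34)] [np.int64(34)]Traceback (most recent call last):
  File "<stdin>", line 9, in <module>
    raise TypeError("expected non-empty vector for x")
TypeError: expected non-empty vector for x
```

```bash
python3 - <<'E'
from h import *
f=wrist(); print(read_position(),f['pixels'][200:270:12,295:335:3].max(2))
im=cv2.imread('pics/w1.png');print(np.abs(im[:,:,::-1].astype(int)-f['pixels']).mean())
E
```

```text
[503.98848637  74.43463979 459.93357589] [[228 228 226 214  86  74  70  72  70  96 221 224 223 220]
 [225 227 220 123  72  74  73  72  71  68 131 143 140 182]
 [222 226 223 184  72  69  69  70  68  67  90 141 140 138]
 [216 224 224 214  74  68  66  68  65  65  75 135 139 138]
 [247 252 249 243 130  66  67  67  65  64  68 133 137 141]
 [183 176 162 163 123  65 119 233 229  75  60 128 141 138]]
2.28291015625
```

```bash
python3 - <<'E'
from h import *
f=wrist()
A=lambda a,b,z:np.arctan2(*(ray(f,b,z)-ray(f,a,z))[[1,0]])
t1=A((298,278),(340,445),155);t2=A((362,265),(397,438),155)
m=(f['pixels'].max(2)[205:256,295:335]<100)
rows=np.arange(51);lft=np.array([np.where(r)[0].min() for r in m]);rgt=np.array([np.where(r)[0].max() for r in m])
print(lft[::8],rgt[::8])
k=np.polyfit(rows,(lft+rgt)/2,1);u=lambda y:(295+np.polyval(k,y),205+y)
print('trough',t1,t2,'bar',A(u(0),u(50),197),'L/R edges',[A((np.polyval(q,0),0),(np.polyval(q,50),50),197) for q in(np.polyfit(rows,lft,1),np.polyfit(rows,rgt,1))])
print(ray(f,(148,272),160), 'bar top ends',ray(f,(314,200),197),ray(f,(317,270),197))
t=(t1+t2)/2;e=np.array([np.cos(t),np.sin(t)]);d=np.array([494,-51.5])-[503,73]
print('pad rel grip along/left',d@e,d@[-e[1],e[0]])
E
```

```text
[11 10 11 12 12 13 13] [27 29 30 31 30 31 31]
trough -0.14644556527010372 -0.14113413553324844 bar -0.29608472461477264 L/R edges [np.float64(-0.5128177111907528), np.float64(-0.5054155737338072)]
[492.31464029 -51.36624627 160.        ] bar top ends [477.19338628  81.44319085 197.        ] [518.97124314  67.58104951 197.        ]
pad rel grip along/left 8.933091467643727 -124.50481868920059
```

The bar points at -0.30 and the trough at -0.144, so the dial starts near -0.155. The target tool yaw is π-1.191.

```bash
python3 - <<'E'
from h import *
y0=np.pi-.30; y1=np.pi-1.191
C=np.array([502.5,73.5])
grip(40,20)
move_to([*C,400],down(y0)); line_to([*C,343],max_speed=100)
print(read_wrist_force()); grip(0,20); pause(.2)
print('open',read_opening(),'F',np.round(read_wrist_force(),1))
for a in np.linspace(y0,y1,6)[1:]:
    line_to([*C,343],down(a),max_speed=60); print(np.round(read_wrist_force(),1),np.round(read_moment(),2),read_time())
pause(.3);print(np.round(read_wrist_force(),1),read_opening(),R.from_rotvec(read_tool_rot()).as_matrix()[:2,0])
grip(40); line_to([*C,460]); f=wrist();save(f,'w2');print(read_time())
for k in mark_of('dial_grip',f)[:1]: print(k['uv'],ray(f,k['uv'],181))
E
```

```text
[ 0.09077603 -0.70380012  0.13651125]
open 13.075588856088347 F [-0.6  0.4  6.9]
[-0.5  0.4  5.2] [0.02 0.18 0.01] 5.7417
[-2.1  1.1  6.8] [ 0.03  0.31 -0.  ] 6.0667
[-1.6 -0.4  7.6] [-0.03  0.35 -0.02] 6.3917
[-1.5 -0.6  7.3] [-0.14  0.48 -0.04] 6.7167
[-2.3 -0.4  6.7] [-0.1   0.52 -0.06] 7.0417
[-2.   0.1  7.6] 12.984724632099866 [-0.37055285  0.92881136]
8.7
[317.8, 236.1] [501.33391684  73.12887785 181.        ]
```

View pics/w2.png

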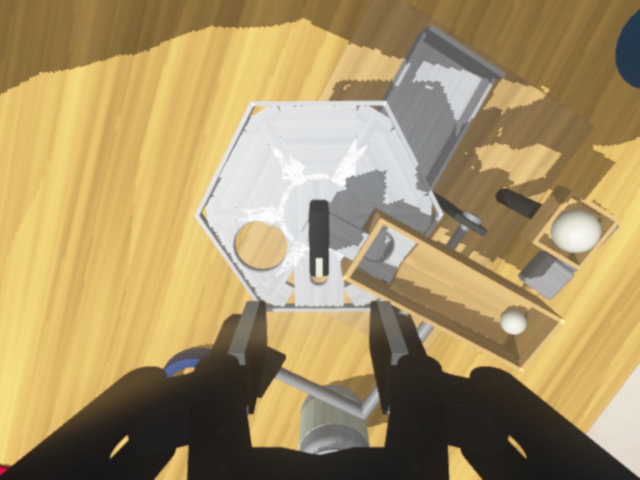

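The bar now stands along the tool axis at yaw 1.950. The 28 mm hole (378,245) shows at the trough's front end, and the small marble (514,320) is still at the rear. I'll verify the angle, then press the pad.

```bash
python3 - <<'E'
from h import *
f=wrist()
A=lambda a,b,z:np.arctan2(*(ray(f,b,z)-ray(f,a,z))[[1,0]])
print('trough',A((345,278),(522,368),155),A((375,212),(563,320),155),'bar',A((318,205),(319,258),197))
P=np.array([493,-51.5]);y=np.pi-.144;e=np.array([np.cos(-.144),np.sin(-.144)])
grip(0); move_to([*P,375],down(y))
line_to([*P,340],max_speed=80); b=np.array(read_wrist_force())
z=340;c=None
while z>322 and c is None:
    z-=1; line_to([*P,z],max_speed=20); F=(read_wrist_force()-b)[2]
    if F>2: c=z+.5
print('contact',c,F,b,read_time())
if c and abs(c-333)<6:
    for d in(10,20,28,33):
        line_to([*(P-e*8*d/33),c-d],max_speed=40); print(d,np.round(read_wrist_force()-b,1))
    pause(.3); f=grab_frame('scene');save(f,'s2');f=grab_frame('top');save(f,'t2');print(read_time())
E
```

```text
trough -0.11994255266447358 -0.1435873892690789 bar -1.172584846425886
contact 333.5 8.637538743456183 [-0.96356378  0.45702225  0.08198897] 12.8083
10 [-7.8 -0.4 10.1]
20 [-10.3   0.9  11.8]
28 [-9.4  0.9 10.6]
33 [-6.5  0.4 10.4]
14.6417
```

View pics/s2.png

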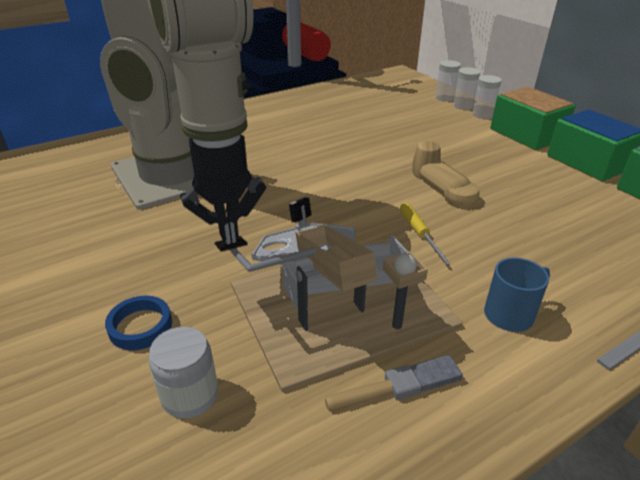

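The pad (230,243) is pushed down, the trough (340,255) is tipped with its rear up, and the large marble is still in the cup (405,265). I'll hold and then look for the marble in the chute.

```bash
python3 - <<'E'
from h import *
pause(2.2)
for n in('top','scene'):
    f=grab_frame(n);save(f,n+'3')
    for t in('marble_small_center','marble_large_center'):
        for k in mark_of(t,f)[:2]: print(n,t,np.round(k['uv']),k['p'],ray(f,k['uv'],22).round())
print(read_time(),read_position(),read_wrist_force())
E
```

```text
top marble_small_center [203. 252.] 0.52 [590. 215.  22.]
top marble_large_center [252. 172.] 0.81 [714. 144.  22.]
scene marble_large_center [406. 266.] 0.79 [584. 237.  22.]
17.1417 [484.48161307 -50.44555747 300.62076995] [-8.27778676  0.72223447 10.7033223 ]
```

View pics/top3.png

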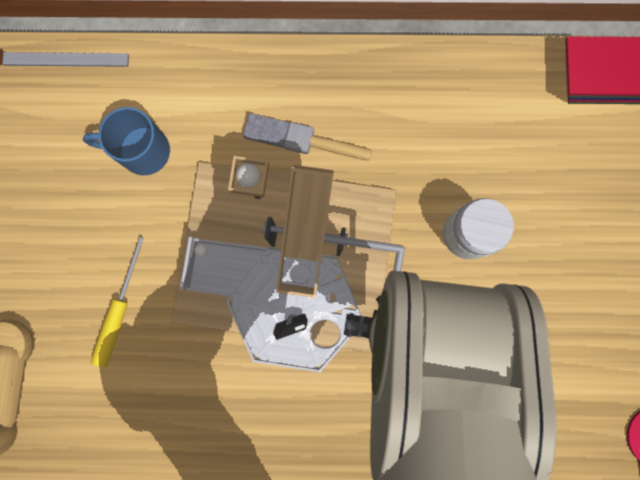

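The small marble is at the chute's low end (201,250), the trough is empty and the large marble is in its cup. I'll release gently along the same path.

```bash
python3 - <<'E'
from h import *
P=np.array([493,-51.5]);e=np.array([np.cos(-.144),np.sin(-.144)])
for d in(22,11,0): line_to([*(P-e*8*d/33),333.5-d],max_speed=30)
line_to([*P,400],max_speed=80); move_to([440,-180,430],down(np.pi-.144)); pause(.5)
f=grab_frame('top');save(f,'top4');print(read_time(),read_wrist_force())
for t in('marble_small_center','marble_large_center'):
    for k in mark_of(t,f)[:1]: print(t,np.round(k['uv']),k['p'])
E
```

```text
20.875 [ 0.69896715  0.03180143 -0.37304438]
marble_small_center [201. 252.] 0.65
marble_large_center [248. 174.] 0.97
```

View pics/top4.png

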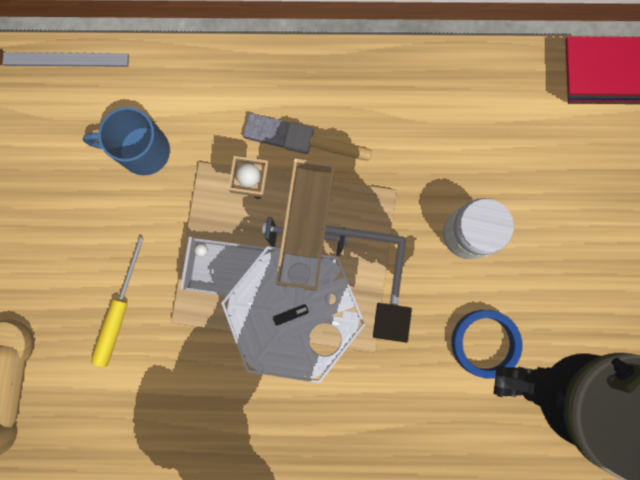

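The pad is back up (392,323), the trough is level, and the bar (275,322)–(308,309) is still at about -1.19. The small marble is in the chute (201,250) and the large one in the cup (248,175).

```bash
python3 -c "
from workcell import *
print(job_done())"
```

```text
the job is handed in; nothing more can be done
None
```

I set the dial to the 28 mm hole and pressed the pad. The small marble dropped into the chute, the pad sprang back up, the large marble is still in its cup, and the job is handed in at about 21 s.

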